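# Take a temperature-corrected moisture reading at the marked spot

### The job

Before this board is cut, check its moisture with the hand-held meter that stands in its bench stand: lift the meter out and, nose straight down, aim the lens in its nose at the pencilled cross from about 10 cm above and keep it still there for 2 seconds so that it takes the wood's temperature. Then set its two sprung contacts on the board, centred on the cross, the meter upright and the pair of contacts in line along the board's length (the grain), press lightly until the contacts are about half-way in, and finish there, still holding the meter on the spot for the reading. Never press hard, and leave the board and everything else on the bench where they lie.

Things in the scene. Friction and masses are not known exactly. Their poses are not given: they have to be found in the camera images.
- meter: grey-black wood moisture meter, 155 mm tall, 0.17 kg, nose down in its stand. Origin midway between the contacts, on their undersides when relaxed; z up through the handle, display faces -x, contacts in line along y. Sections (x, y, heights): nose 24 x 44, 14 to 44 mm; display 28 x 56, 44 to 100; plain handle 26 x 50, 100 to 155: grip it across the 26 mm (along x) about 125 mm above the origin
- meter_lens (a point): infrared lens in the middle of the meter's nose, between the contacts, 11.5 mm above the meter's origin; it looks along the meter's -z; axes as the meter's
- meter_contact (a point): midpoint between the two brass contacts, on their flat undersides; it moves with them when they are pressed in; axes as the meter's. The contacts are 9 mm discs, 22 mm apart along y
- meter_foot (a joint): how far the contact pair is pressed into the meter's nose (m): 0 relaxed, 0.008 at the stop; spring 1500 N/m, so 4 mm is about 6 N. Both contacts move together
- dock: bench stand of the meter, fixed, 82 x 104 x 44 mm, origin at the centre of its underside, axes as the meter's while it stands in it. The nose stands 24 mm deep in a 27 x 47 mm socket open to the top; the meter's origin is then 6 mm above the bench. Lift straight up by 60 mm or more to clear it
- board: loose sawn softwood board 55 x 160 x 22 mm (x, y, z), about 0.2 kg, lying flat on the bench; origin at the centre of its underside; its length and grain run along its y. Its top carries two pencil marks: the diagonal cross, and nearer the other end a single line straight across (the place of a later cut)
- cross (a point): centre of the pencilled cross (two 34 mm diagonal strokes) on the board's top face, 22 mm above the bench, on the board's centre line, 34 mm from its middle towards its -y end; axes as the board's
- masking_tape: roll of masking tape, 100 x 98 x 25 mm, bystander; origin at its underside
- pencil: flat carpenter's pencil, 13 x 178 x 9 mm, bystander in front of the saw; origin at its underside
- screwdriver: screwdriver, 30 x 204 x 26 mm, bystander in front of the saw; origin at its underside
- tape_measure: tape measure, 68 x 85 x 31 mm, bystander at the right; origin at its underside
There are look-alikes about, which are no part of the job. What is shaped like the meter but purple is not meant.

How it is judged:
By the outcome, as a careful person would: the job done as asked, in the order asked, and still so for the second after the job is handed in, while the arm keeps its last pose, push and grip.
It also fails if it takes over 46 s, if anything falls off the work surface, if the arm or the gripper's body presses on something with over 40 N, if the wrist force passes 120 N, or if a joint passes its speed limit or range.

### The arm

A 7-joint arm with a two-finger parallel gripper is mounted at the origin on a cart in front of the work surface, level with it; the furniture and walls round the work are solid. World frame = base frame: x ahead of the robot, y to its left, z up, the work surface at z = 0. Lengths are in m, angles in rad, forces in N, time in s.
With the tool pointing down it reaches from about 0.35 to 0.9 m from the base axis. Payload 8.1 kg.
Tool frame: the origin (TCP) lies midway between the tips of the shut fingers; the grasp point (between the pads) lies 19 mm behind it; z points along the fingers, y is the line along which they close (so a half turn about z gives the same grasp; the last joint's range is limited). The gripper opens to 92 mm and grips with 3 to 60 N. Pads are 19 mm wide; open, the fingers measure 130 mm over their backs; the gripper's body (75 mm by 190 mm) begins 47 mm behind the grasp point.
Start: joints at [-1.35, 0.434, 0.025, 1.573, -0.012, 1.134, -0.075], TCP at [0.199, 0.593, 0.227] pointing down, gripper open.
Joint ranges: [-2.62, 2.62], [-0.44, 2.09], [-1.27, 1.32], [0.08, 2.57], [-1.32, 4.46], [0.12, 2], [-2.74, 2.74]. Speed limits (rad/s): [2.22, 2.22, 3.01, 3.01, 3.14, 3.14, 3.14].

### API

Orientations are given as a rotation vector (axis times angle).
In Python, from cell import arm gives the robot as it stands.
- The arm moves only by the tool carry_out, never from a script. Its arguments are lists of equal length, an entry for each row: "claw": the finger opening in cm, from 0 to 9.18; "delta_pos": the shift along the tool's x, y, z in cm, a list of three; "angular": the turn, a rotation vector about the tool's x, y, z in rad, a list of three. In form: {"claw": [claw, ...], "delta_pos": [[dx, dy, dz], ...], "angular": [[ax, ay, az], ...]}. A call has 1 to 20 rows; each row shifts and turns the commanded pose from where the row before left it, along the tool's axes as they then stand; what a row does not reach is not made up. A row lasts 1/10 s, in which the tool goes at most 50 mm and 8.59 degrees, less where a joint would pass 70% of its speed; a pose out of reach is approached as far as the arm can. A call with a gripper value outside its range is refused whole. The fingers move at their own pace and stop on an object; "force" is the grip in N (left out, the last holds). Time passes only in rows, so rows that do not move let the fingers close. It gives the time, the measured TCP pose, the force, the opening and the grip force at its end, in the units of the state.
- arm.observe(): the state, without advancing time (a new reading comes with each control period).
- arm.get_image(name): name is "scene" or "top" or "wrist"; returns a dict with "frame" (420x560x3 uint8, red, green, blue), "mtx" (3x3 intrinsics, pixels), "T" (4x4, takes a point from camera to world coordinates). Camera axes: x right, y down, z forward; pixel columns grow to the right and rows downward; lengths in m; the calibration is good to about 2 mm. A picture is of the moment at which its call begins. There is no depth.
- arm.sign_off(): hands the job in; it is judged then, once.
Trained networks look in a picture, given as the dict that the camera call returned (one of the last four; its "shot" number tells which), for a name from the list of things; names that differ only in an ending like _2 or _b are one class to them, and where a whole thing is asked for, a point or a joint stands for the part that bears it (a point fixed in the world has none). Each returns a list of dicts, best first, with "conf" (0 to 1); they miss things now and then, are a little off and sometimes report something else, mostly with a low value. They report only what shows in the picture. A call takes as long as a camera call. They do not tell look-alikes from the thing itself.
- arm.look_for(label, picture): "centre" ([column, row] as shares, 0 to 1, of the picture: columns of its width, rows of its height, amid what is visible of it).
- arm.trace(label, picture): "region" (420x560 bool, what is visible of it) and "centre" ([column, row] as shares, 0 to 1, of the picture: columns of its width, rows of its height, amid what is visible of it).
- arm.place_of(label, picture): "centre" ([column, row] as shares, 0 to 1, of the picture: columns of its width, rows of its height: a listed point, or the origin of a listed thing).
The state is a dict: "clock": time; "joints": joint angles; "dq": joint speeds; "joint_efforts": joint torques, N m; "position": TCP position; "ee_rot": TCP orientation; "force": force on the tool from outside, world axes, zero at the start; "ft_torque": the same for the moment, N m; "width": opening from 0.0 (shut) to 1.0 (fully open); "gripper_force": force on a finger pad.
Only numpy, scipy, OpenCV 4.12 (cv2) and the standard library are available. Lean on these libraries where they do the work, as an engineer would, in place of code of your own. Each camera call takes 0.05 s, during which the arm holds its last target. There are 200 camera calls.

## Working session

There is one attempt and no reset: what is moved stays moved. The work goes in short steps, Python scripts to look and compute and a tool call to move; the robot and the scene stay as the last step left them, time stands still between calls to the robot, and variables do not carry over. Pictures are saved under pics/ and viewed, at most 10 in all, crops included, and the job is handed in when it is done.

Besides the shell and the picture viewer there is one more tool, called after "Emit:" by a JSON object that holds its "api" and its "payload". carry_out: Moves the arm, as the interface text tells. Its arguments: {"type":"object","properties":{"claw":{"type":"array","items":{"type":"number"}},"delta_pos":{"type":"array","items":{"type":"array","items":{"type":"number"}}},"angular":{"type":"array","items":{"type":"array","items":{"type":"number"}}},"force":{"type":"number"}},"required":["claw","delta_pos","angular"]}

```bash
mkdir -p pics
cat > h.py <<'E'
import numpy as np, cv2
from cell import arm
from scipy.spatial.transform import Rotation as R
def ray(p,uv,z):
    """intersect pixel uv with plane z"""
    d=p["T"][:3,:3]@np.linalg.solve(p["mtx"],[uv[0],uv[1],1]); o=p["T"][:3,3]
    return o+d*(z-o[2])/d[2]
def proj(p,X):
    c=np.linalg.inv(p["T"])@np.r_[X,1]; q=p["mtx"]@c[:3]; return q[:2]/q[2]
def px(c): return np.array(c)*[560,420]
def save(p,n): cv2.imwrite(f"pics/{n}.png",cv2.cvtColor(p["frame"],cv2.COLOR_RGB2BGR))
E
python3 - <<'E'
from h import *
np.set_printoptions(precision=3,suppress=True)
print(arm.observe())
for n in ["top","scene"]:
    p=arm.get_image(n); save(p,n+"0"); print(n,p["T"][:3,3])
    for l in ["meter","meter_lens","dock","board","cross","masking_tape","pencil","screwdriver","tape_measure"]:
        for d in arm.place_of(l,p): 
            u=px(d["centre"]); print(l,round(d["conf"],2),u,ray(p,u,{"cross":.022}.get(l,0.0)))
E
```

```text
{'clock': 0.0, 'joints': array([-1.35 ,  0.435,  0.025,  1.574, -0.012,  1.134, -0.075]), 'dq': array([ 0.   ,  0.   ,  0.   ,  0.001, -0.001,  0.   , -0.002]), 'joint_efforts': array([  0.   , -66.785,   0.985, -31.446,  -0.061,   0.043,   0.   ]), 'position': array([0.199, 0.592, 0.226]), 'ee_rot': array([-0.506, -3.1  ,  0.002]), 'force': array([-0.044,  0.666, -0.467]), 'ft_torque': array([ 0.018, -0.042, -0.072]), 'gripper_force': 0.0, 'width': 1.003698091591368}
top [ 0.365 -0.075  0.968]
meter 0.98 [322.896 233.016] [ 0.538 -0.162  0.   ]
meter 0.83 [263.48  261.282] [ 0.456 -0.032  0.   ]
meter 0.56 [168.224 210.42 ] [0.549 0.207 0.   ]
meter_lens 0.78 [324.184 232.092] [ 0.54  -0.165  0.   ]
meter_lens 0.76 [262.08  259.518] [ 0.46  -0.028  0.   ]
dock 0.77 [323.4   232.806] [ 0.538 -0.163  0.   ]
board 0.93 [159.6   222.684] [0.517 0.222 0.   ]
cross 0.82 [169.512 207.102] [0.553 0.199 0.022]
masking_tape 0.61 [427.224 240.282] [ 0.549 -0.405  0.   ]
pencil 0.84 [310.016 180.6  ] [ 0.661 -0.119  0.   ]
pencil 0.39 [323.12  234.696] [ 0.534 -0.163  0.   ]
screwdriver 0.97 [165.984 171.78 ] [0.643 0.229 0.   ]
tape_measure 0.94 [374.976 186.606] [ 0.665 -0.276  0.   ]
scene [ 0.001 -0.622  0.605]
meter 0.98 [227.08  244.482] [ 0.457 -0.032  0.   ]
meter 0.74 [295.904 252.   ] [ 0.55  -0.158  0.   ]
meter 0.47 [293.608 245.994] [ 0.562 -0.14   0.   ]
meter_lens 0.75 [292.712 247.086] [ 0.557 -0.142  0.   ]
meter_lens 0.75 [227.08  238.812] [ 0.47  -0.016  0.   ]
dock 0.74 [293.72  256.284] [ 0.536 -0.165  0.   ]
board 0.71 [182.616 192.906] [0.512 0.22  0.   ]
cross 0.78 [195.776 185.22 ] [0.541 0.197 0.022]
cross 0.43 [296.8 252. ] [ 0.531 -0.176  0.022]
masking_tape 0.91 [390.712 312.816] [ 0.547 -0.402  0.   ]
pencil 0.57 [315.    223.986] [ 0.661 -0.12   0.   ]
screwdriver 0.5 [218.4   174.384] [0.645 0.232 0.   ]
tape_measure 0.86 [372.792 249.396] [ 0.681 -0.273  0.   ]
```

View pics/top0.png

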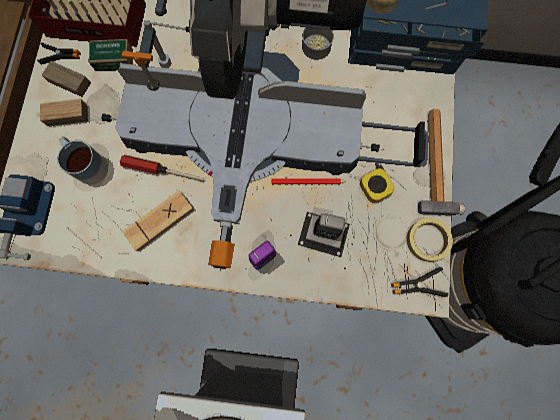

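View pics/scene0.png

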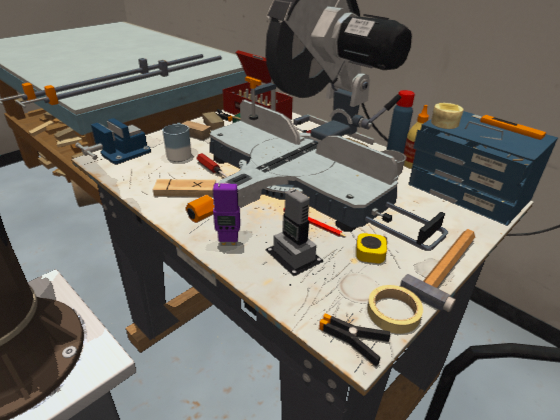

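The grey-black meter in its dock is at top (323,230) / scene (295,225). The purple look-alike is at top (262,254) / scene (228,212). The grey one fits, since purple is excluded and only the grey one stands in a stand. The board is at top (160,222), with its cross at (170,208). The orange saw handle lies between meter and board at top (222,250).

Run:
```python
from h import *
np.set_printoptions(precision=4,suppress=True)
p=arm.get_image("top")
f=cv2.cvtColor(p["frame"],cv2.COLOR_RGB2BGR)
a=cv2.resize(f[195:265,285:365],None,fx=5,fy=5,interpolation=cv2.INTER_CUBIC)
b=cv2.resize(f[185:255,120:200],None,fx=5,fy=5,interpolation=cv2.INTER_CUBIC)
cv2.imwrite("pics/crop.png",np.hstack([a,b]))
for l,z in [("board",.022),("dock",.0),("meter",.155)]:
    for d in arm.trace(l,p)[:2]:
        m=d["region"]; c=max(cv2.findContours(m.astype(np.uint8),0,2)[0],key=cv2.contourArea)[:,0]
        w=np.array([ray(p,u,z)[:2] for u in c])
        r=cv2.minAreaRect((w*1000).astype(np.float32)); print(l,d["conf"],px(d["centre"]),r, cv2.boxPoints(r).tolist())
```

```text
board 0.76 [156.8   221.886] ((519.213623046875, 219.78268432617188), (61.708839416503906, 160.56402587890625), 45.12545394897461) [[440.55194091796875, 254.56112670898438], [554.336181640625, 141.27407836914062], [597.8753051757812, 185.00424194335938], [484.091064453125, 298.2912902832031]]
board 0.67 [304.08  182.196] ((653.013427734375, -113.80217742919922), (14.70516300201416, 169.6332550048828), 6.732601165771484) [[635.7680053710938, -30.43242073059082], [655.6550903320312, -198.89590454101562], [670.2588500976562, -197.17193603515625], [650.3717651367188, -28.708450317382812]]
dock 0.55 [317.408 240.702] ((537.2613525390625, -163.46836853027344), (105.5544204711914, 83.6938705444336), 79.86795806884766) [[486.7825927734375, -208.0609130859375], [569.1712646484375, -222.78411865234375], [587.7401123046875, -118.87582397460938], [505.3514404296875, -104.15261840820312]]
meter 0.71 [263.816 254.898] ((453.6061706542969, -34.29499053955078), (36.940582275390625, 52.52859878540039), 43.078834533691406) [[422.17657470703125, -27.726444244384766], [458.0538330078125, -66.09410095214844], [485.0357666015625, -40.8635368347168], [449.15850830078125, -2.495880126953125]]
meter 0.68 [156.688 218.988] ((498.0250244140625, 178.64852905273438), (54.582130432128906, 141.733642578125), 44.8944206237793) [[428.673828125, 209.58909606933594], [528.7097778320312, 109.18375396728516], [567.376220703125, 147.7079620361328], [467.34027099609375, 248.11331176757812]]
```

View pics/crop.png

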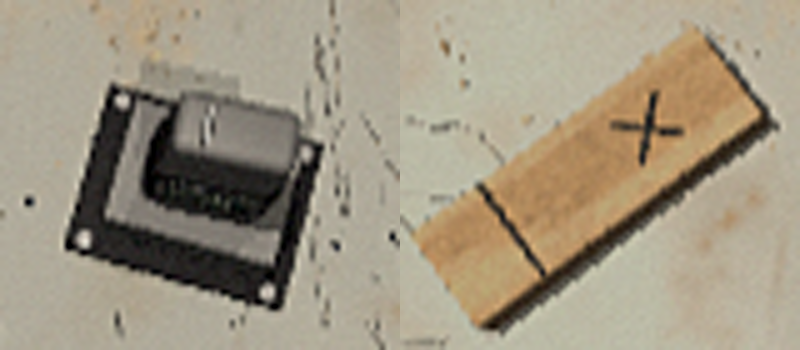

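The crops show the grey meter standing in the dock, with its display face toward the robot (crop 215,190). The cross is at crop (648,128), near the board's right end, and the cut line is at (512,230). I'll go above the dock at height.

Emit:
{"api": "carry_out", "payload": {"claw": [9, 9, 9, 9, 9, 9, 9, 9, 9, 9, 9, 9, 9, 9, 9, 9, 9, 9], "delta_pos": [[-3.1, -3.4, -0.2], [-3.1, -3.4, -0.2], [-3.1, -3.4, -0.2], [-3.1, -3.4, -0.2], [-3.1, -3.4, -0.2], [-3.1, -3.4, -0.2], [-3.1, -3.4, -0.2], [-3.1, -3.4, -0.2], [-3.1, -3.4, -0.2], [-3.1, -3.4, -0.2], [-3.1, -3.4, -0.2], [-3.1, -3.4, -0.2], [-3.1, -3.4, -0.2], [-3.1, -3.4, -0.2], [-3.1, -3.4, -0.2], [-3.1, -3.4, -0.2], [-3.1, -3.4, -0.2], [-3.1, -3.4, -0.2]], "angular": [[0, 0, 0], [0, 0, 0], [0, 0, 0], [0, 0, 0], [0, 0, 0], [0, 0, 0], [0, 0, 0], [0, 0, 0], [0, 0, 0], [0, 0, 0], [0, 0, 0], [0, 0, 0], [0, 0, 0], [0, 0, 0], [0, 0, 0], [0, 0, 0], [0, 0, 0], [0, 0, 0]]}}

```text
clock: 3.0
position: [0.5337, -0.1669, 0.263]
ee_rot: [0.505, 3.1, 0.0]
force: [0.9, 1.0, 1.1]
width: 0.982
gripper_force: 0.0
```

Emit:
{"api": "carry_out", "payload": {"claw": [9, 9, 9, 9, 9, 9, 9, 9, 9, 9, 9], "delta_pos": [[0, 0, 0], [0, 0, 0], [0, 0, 0], [0, 0, 0], [0, 0, 0], [0, 0, 0], [0, 0, 0], [0, 0, 0], [0, 0, 0], [0, 0, 0], [0, 0, 0]], "angular": [[0, 0, 0.142], [0, 0, 0.142], [0, 0, 0.142], [0, 0, 0.142], [0, 0, 0.142], [0, 0, 0.142], [0, 0, 0.142], [0, 0, 0.142], [0, 0, 0.142], [0, 0, 0.142], [0, 0, 0]]}}

```text
clock: 4.1
position: [0.5332, -0.165, 0.2626]
ee_rot: [2.407, 2.019, -0.0]
force: [0.0, 1.4, 1.4]
width: 0.979
gripper_force: 0.0
```

```bash
cat >> h.py <<'E'
def togo(X,toolyaw):
    """shift in tool axes (cm) and turn to world point X, tool y at toolyaw deg pointing down"""
    s=arm.observe(); A=R.from_rotvec(s["ee_rot"]); t=np.radians(toolyaw)
    y=np.array([np.cos(t),np.sin(t),0]); z=np.array([0,0,-1.]); B=R.from_matrix(np.c_[np.cross(y,z),y,z])
    print("clock",s["clock"],"pos",s["position"],"force",s["force"],"width",s["width"],"grip",s["gripper_force"],"joints",s["joints"])
    print("go cm",A.inv().apply(np.array(X)-s["position"])*100,"turn",(A.inv()*B).as_rotvec())
E
python3 - <<'E'
from h import *
np.set_printoptions(precision=4,suppress=True)
togo([.5373,-.1635,.112],-10.1)
p=arm.get_image("wrist"); save(p,"w1"); print(p["T"])
for l,z in [("meter",.006),("meter_lens",.0175),("dock",0)]:
    for d in arm.place_of(l,p): u=px(d["centre"]); print(l,d["conf"],u,ray(p,u,z))
for l,z in [("dock",.0),("meter",.161)]:
    for d in arm.trace(l,p)[:1]:
        c=max(cv2.findContours(d["region"].astype(np.uint8),0,2)[0],key=cv2.contourArea)[:,0]
        w=np.array([ray(p,u,z)[:2] for u in c])
        print(l,d["conf"],cv2.minAreaRect((w*1000).astype(np.float32)))
E
```

```text
clock 4.1 pos [ 0.5332 -0.165   0.2626] force [0.0103 1.3745 1.4394] width 0.9790623387874949 grip 0.0 joints [-0.4394  0.3767  0.8947  1.7355 -0.3151  1.1815  0.3678]
go cm [ 0.2184  0.3802 15.0631] turn [-0.0001  0.0002  0.0014]
[[ 0.9845 -0.1669 -0.0531  0.5467]
 [-0.1752 -0.9378 -0.2998 -0.083 ]
 [ 0.0002  0.3044 -0.9525  0.4203]
 [ 0.      0.      0.      1.    ]]
meter 0.88 [184.016  70.896] [ 0.4572 -0.0318  0.006 ]
meter 0.61 [276.808 174.51 ] [ 0.5379 -0.1633  0.006 ]
dock 0.89 ((535.5859985351562, -162.89117431640625), (104.95674133300781, 83.481201171875), 80.54283142089844)
meter 0.86 ((537.4034423828125, -152.65997314453125), (66.79888916015625, 26.553050994873047), 84.50435638427734)
```

View pics/w1.png

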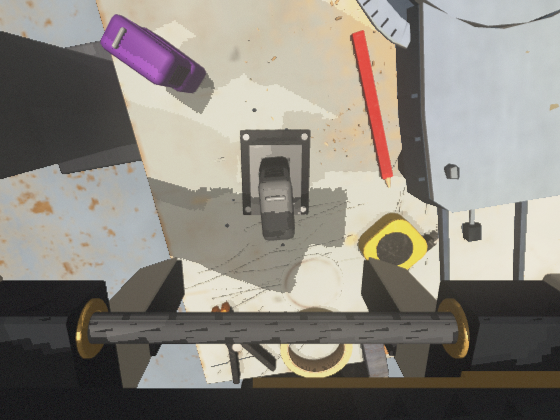

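The wrist view shows the grey meter at (276,195) in its dock, between the open fingers' plane, with the purple one off at (150,55). The dock pose from here agrees with the top view to about 1 mm. I'll descend and grip.

Emit:
{"api": "carry_out", "payload": {"claw": [9, 9, 9, 9, 9, 9, 9, 9, 9, 9], "delta_pos": [[0.2, 0.38, 1], [0, 0, 2], [0, 0, 2], [0, 0, 2], [0, 0, 2], [0, 0, 2], [0, 0, 2], [0, 0, 1.5], [0, 0, 0.6], [0, 0, 0]], "angular": [[0, 0, 0], [0, 0, 0], [0, 0, 0], [0, 0, 0], [0, 0, 0], [0, 0, 0], [0, 0, 0], [0, 0, 0], [0, 0, 0], [0, 0, 0]], "force": 25}}

```text
clock: 5.4
position: [0.5368, -0.1639, 0.111]
ee_rot: [-2.404, -2.021, 0.001]
force: [-0.3, 1.0, 0.8]
width: 0.983
gripper_force: 0.0
```

Emit:
{"api": "carry_out", "payload": {"claw": [6, 4, 3, 2, 1, 1, 1, 1], "delta_pos": [[0, 0, 0], [0, 0, 0], [0, 0, 0], [0, 0, 0], [0, 0, 0], [0, 0, 0], [0, 0, 0], [0, 0, 0]], "angular": [[0, 0, 0], [0, 0, 0], [0, 0, 0], [0, 0, 0], [0, 0, 0], [0, 0, 0], [0, 0, 0], [0, 0, 0]], "force": 25}}

```text
clock: 6.2
position: [0.5372, -0.1639, 0.1117]
ee_rot: [2.405, 2.021, 0.0]
force: [-0.1, 0.5, -0.8]
width: 0.335
gripper_force: 0.0
```

Run:
```python
from h import *
np.set_printoptions(precision=4,suppress=True)
togo([.5373,-.1635,.25],-10.1); print(arm.observe()["ft_torque"])
```

```text
clock 6.2 pos [ 0.5372 -0.1639  0.1117] force [-0.0816  0.4865 -0.7924] width 0.3354637175408357 grip 0.0 joints [-0.3296  0.5488  0.7677  1.9062 -0.4883  0.8824  0.5116]
go cm [  0.0434   0.0023 -13.8275] turn [0.     0.     0.0032]
[-0.042   0.1276 -0.0194]
```

Still closing (31 mm); wait for contact.

Emit:
{"api": "carry_out", "payload": {"claw": [1, 1, 1, 1, 1], "delta_pos": [[0, 0, 0], [0, 0, 0], [0, 0, 0], [0, 0, 0], [0, 0, 0]], "angular": [[0, 0, 0], [0, 0, 0], [0, 0, 0], [0, 0, 0], [0, 0, 0]], "force": 25}}

```text
clock: 6.7
position: [0.5372, -0.1639, 0.1117]
ee_rot: [-2.405, -2.021, 0.0]
force: [0.2, 0.6, -0.9]
width: 0.292
gripper_force: 24.0
```

Emit:
{"api": "carry_out", "payload": {"claw": [1, 1, 1, 1, 1, 1, 1], "delta_pos": [[0, 0, -1], [0, 0, -2], [0, 0, -3], [0, 0, -3], [0, 0, -3], [0, 0, -2], [0, 0, 0]], "angular": [[0, 0, 0], [0, 0, 0], [0, 0, 0], [0, 0, 0], [0, 0, 0], [0, 0, 0], [0, 0, 0]]}}

```text
clock: 7.4
position: [0.5384, -0.1649, 0.2549]
ee_rot: [2.403, 2.018, 0.005]
force: [0.3, -0.6, -1.9]
width: 0.288
gripper_force: 24.2
```

Emit:
{"api": "carry_out", "payload": {"claw": [1, 1, 1, 1, 1, 1, 1, 1, 1, 1, 1, 1, 1], "delta_pos": [[1.5, -0.2, 0], [3, -0.4, 0], [3, -0.4, 0], [3, -0.4, 0], [3, -0.4, 0], [3, -0.4, 0], [3, -0.4, 0], [3, -0.4, 0], [3, -0.4, 0], [3, -0.4, 0], [3, -0.4, 0], [3, -0.4, 0], [1.3, -0.5, 0]], "angular": [[0, 0, 0], [0, 0, 0], [0, 0, 0], [0, 0, 0], [0, 0, 0], [0, 0, 0], [0, 0, 0], [0, 0, 0], [0, 0, 0], [0, 0, 0], [0, 0, 0], [0, 0, 0], [0, 0, 0]]}}

```text
clock: 8.7
position: [0.5478, 0.2009, 0.2505]
ee_rot: [-2.401, -2.025, 0.002]
force: [0.2, -0.2, -2.4]
width: 0.289
gripper_force: 24.2
```

Emit:
{"api": "carry_out", "payload": {"claw": [1, 1, 1, 1, 1, 1, 1, 1, 1, 1, 1], "delta_pos": [[0, 0, 0], [0, 0, 0], [0, 0, 0], [0, 0, 0], [0, 0, 0], [0, 0, 0], [0, 0, 0], [0, 0, 0], [0, 0, 0], [0, 0, 0], [0, 0, 0]], "angular": [[0, 0, -0.1], [0, 0, -0.1], [0, 0, -0.1], [0, 0, -0.1], [0, 0, -0.1], [0, 0, -0.1], [0, 0, -0.1], [0, 0, -0.1], [0, 0, -0.1], [0, 0, -0.06], [0, 0, 0]]}}

```text
clock: 9.8
position: [0.5482, 0.1964, 0.2513]
ee_rot: [-1.2, -2.903, 0.001]
force: [0.4, 0.1, -1.6]
width: 0.292
gripper_force: 24.2
```

Run:
```python
from h import *
np.set_printoptions(precision=4,suppress=True)
for n in ["top","scene","wrist"]:
    p=arm.get_image(n); save(p,n+"2"); print(n)
    for l,z in [("cross",.022),("meter_lens",.144),("meter_contact",.135)]:
        for d in arm.place_of(l,p): u=px(d["centre"]); print(l,d["conf"],u,ray(p,u,z))
    for d in arm.trace("board",p)[:1]:
        c=max(cv2.findContours(d["region"].astype(np.uint8),0,2)[0],key=cv2.contourArea)[:,0]
        w=np.array([ray(p,u,.022)[:2] for u in c])
        print("board",d["conf"],cv2.minAreaRect((w*1000).astype(np.float32)))
togo([.548,.198,.217],45)
i=cv2.imread("pics/wrist2.png"); j=cv2.imread("pics/scene2.png")[130:270,110:300]
cv2.imwrite("pics/v2.png",np.hstack([i[:, :][:420,:],cv2.resize(j,(240,177)) if 0 else np.zeros((420,1,3),np.uint8)]))
```

```text
top
cross 0.95 [168.616 205.59 ] [0.556  0.2015 0.022 ]
cross 0.74 [427.896 239.904] [ 0.5459 -0.3994  0.022 ]
meter_lens 0.94 [259.504 259.392] [ 0.4452 -0.0303  0.144 ]
board 0.67 ((519.2451171875, 219.56149291992188), (62.479087829589844, 159.08377075195312), 44.5895881652832)
scene
cross 0.61 [195.776 185.304] [0.541  0.1966 0.022 ]
meter_lens 0.86 [228.704 239.904] [ 0.3586 -0.1644  0.144 ]
meter_lens 0.8 [195.216 135.492] [0.5767 0.2291 0.144 ]
meter_contact 0.52 [190.904 142.716] [0.5536 0.2175 0.135 ]
meter_contact 0.5 [227.808 243.012] [ 0.3588 -0.1611  0.135 ]
board 0.96 ((511.3221130371094, 211.376220703125), (86.20193481445312, 159.06100463867188), 46.12212371826172)
wrist
cross 0.55 [274.12  179.592] [0.5479 0.2005 0.022 ]
meter_lens 0.88 [ 91.392 257.292] [0.4686 0.0647 0.144 ]
board 0.6 ((516.1173095703125, 228.41055297851562), (56.971309661865234, 146.420654296875), 45.07163619995117)
clock 10.55 pos [0.5486 0.1975 0.2518] force [ 0.4272 -0.8402 -1.086 ] width 0.2915317042112183 grip 24.235798716545105 joints [-0.8681  0.3769  0.6016  1.6787 -0.2295  1.1572  0.5805]
go cm [ 0.0831 -0.007   3.4753] turn [0.     0.     0.0014]
```

View pics/wrist2.png

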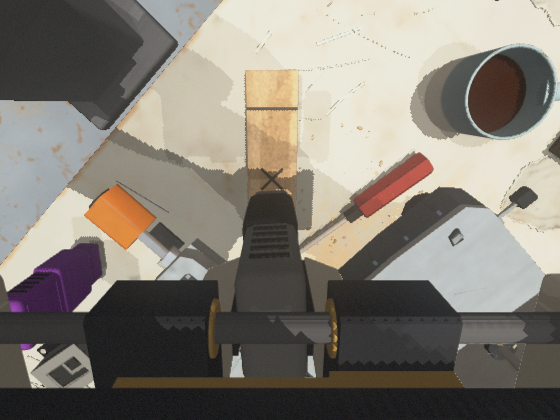

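The wrist view shows the cross at about (271,180), just ahead of the meter's nose, and the board in line with the meter. I'll fit the cross's strokes for precision.

Run:
```python
from h import *
np.set_printoptions(precision=4,suppress=True)
for n,box in [("top",(155,200,185,225)),("scene",(183,176,208,192)),("wrist",(258,164,286,195))]:
    p=arm.get_image(n); g=cv2.cvtColor(p["frame"],cv2.COLOR_RGB2GRAY).astype(float)
    x0,y0,x1,y1=box; c=g[y0:y1,x0:x1]
    bg=cv2.medianBlur(c.astype(np.uint8),13).astype(float)
    d=np.clip(bg-c-20,0,80)
    m=(d>0).astype(np.uint8); k,lab,st,ce=cv2.connectedComponentsWithStats(m,connectivity=8)
    for i in np.argsort(-st[1:,4])[:2]+1:
        ys,xs=np.nonzero(lab==i); 
        w=np.array([ray(p,(x+x0,y+y0),.022)[:2] for x,y in zip(xs,ys)])
        uc=((w.max(0)+w.min(0))/2); ex=np.ptp(w,axis=0)
        # symmetric bbox in board axes
        Q=np.array([[.7071,.7071],[-.7071,.7071]]); v=w@Q.T; b=(v.max(0)+v.min(0))/2
        print(n,"area",st[i,4],"centroid px",ce[i]+[x0,y0],"mean",w.mean(0),"mid",uc,ex,"boardaxes mid",Q.T@b,np.ptp(v,axis=0))
    if n=="wrist":
        W=p
        # board long edges at v rows
        for v in (90,120,150,165): 
            r=p["frame"][v,225:320].astype(int).sum(1); print(v,[int(t) for t in 225+np.argsort(-abs(np.diff(r)))[:4]])
    if n=="top": cv2.imwrite("pics/topc.png",cv2.resize(cv2.cvtColor(p["frame"],4)[185:255,120:200],None,fx=5,fy=5,interpolation=cv2.INTER_NEAREST))
```

```text
top area 85 centroid px [172.4941 214.5647] mean [0.5361 0.1889] mid [0.5369 0.1886] [0.0463 0.0533] boardaxes mid [0.5395 0.189 ] [0.0465 0.0357]
top area 22 centroid px [158.8182 203.7273] mean [0.5577 0.2248] mid [0.5561 0.2236] [0.0236 0.0182] boardaxes mid [0.5567 0.2236] [0.0095 0.0286]
scene area 41 centroid px [198.3902 182.5854] mean [0.5546 0.2033] mid [0.5556 0.2009] [0.0481 0.0298] boardaxes mid [0.5554 0.1996] [0.0322 0.0363]
wrist area 63 centroid px [277.6984 177.4127] mean [0.549  0.2051] mid [0.5526 0.2072] [0.0171 0.0192] boardaxes mid [0.5494 0.2043] [0.0123 0.0229]
wrist area 36 centroid px [265.5 173. ] mean [0.5358 0.1989] mid [0.5362 0.1989] [0.0159 0.0025] boardaxes mid [0.5362 0.1985] [0.01   0.0125]
90 [244, 245, 298, 230]
120 [244, 300, 298, 246]
150 [245, 247, 297, 244]
165 [245, 247, 296, 244]
```

Run:
```python
from h import *
np.set_printoptions(precision=4,suppress=True)
P={n:arm.get_image(n) for n in ("top","scene","wrist")}
for n,box in [("top",(158,200,182,222)),("scene",(186,178,207,191))]:
    p=P[n]; f=cv2.imread(f"pics/{n}0.png"); g=f[...,2].astype(float)  # red: wood bright
    x0,y0,x1,y1=box; c=g[y0:y1,x0:x1]; m=(c<110).astype(np.uint8)
    print(n); print("\n".join("".join(".#"[t] for t in r) for r in m))
    k,lab,st,ce=cv2.connectedComponentsWithStats(m,connectivity=8)
    for i in range(1,k):
        if st[i,4]>8: print(st[i],ce[i]+[x0,y0],ray(p,ce[i]+[x0,y0],.022))
w=cv2.imread("pics/wrist2.png")[60:200,230:315]
cv2.imwrite("pics/wc.png",cv2.resize(w,None,fx=4,fy=4,interpolation=cv2.INTER_CUBIC))
```

```text
top
........................
........................
........................
........................
............##..........
............#...........
............#...........
...........##...........
...........##...........
.....#.....##...........
.....########...........
...........#..#####.....
...........#............
..........##............
..........##............
..........#.............
..........#............#
..........#...........##
.....................###
...................#####
..................#####.
.................#####..
[ 5  4  9 14 28] [168.1786 210.0357] [0.5454 0.2006 0.022 ]
[17 16  7  6 21] [178.6667 219.2381] [0.5268 0.1729 0.022 ]
scene
.....................
.....................
.....................
.....................
........#............
.............##......
..........###........
.....................
.....................
.....................
.....................
.....................
..#######............
```

View pics/wc.png

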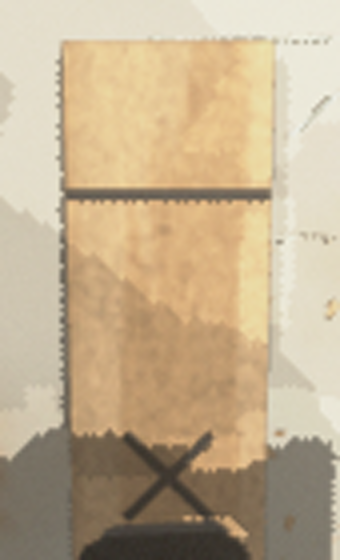

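The crop shows the cross centre at (167,477), i.e. wrist pixel (271.9,179.2). It's on the board's centre line, and the board axis is vertical in the image, so the yaw is right.

Run:
```python
from h import *
np.set_printoptions(precision=4,suppress=True)
t=arm.get_image("top"); s=arm.get_image("scene"); w=arm.get_image("wrist")
print("top",ray(t,(169.6,210.6),.022),"scene",ray(s,(196.8,184),.022))
c=ray(w,(271.7,179.0),.022); print("wrist",c)
for y0 in (0,479):
    pass
q=lambda a,b: ray(w,(a/4+230-.4,b/4+60-.4),.022)
e=(q(65,40)+q(273,40))/2; n=(q(69,477)+q(267,477))/2; d=e-n
print("far mid",e,"len",np.linalg.norm(d),"dir",np.degrees(np.arctan2(d[1],d[0])), "pred cross",e-.114*d/np.linalg.norm(d), "width",np.linalg.norm(q(65,40)-q(273,40)))
# where the meter nose is expected
o=arm.observe(); A=R.from_rotvec(o["ee_rot"]); print(np.degrees(np.arctan2(*A.apply([0,1,0])[[1,0]])), A.apply([0,0,1]))
togo(np.r_[c[:2],.217],45)
for n,p in (("wrist",w),("scene",s)):
  for lab in ("meter",):
    for dd in arm.trace(lab,p)[:2]:
      ys,xs=np.nonzero(dd["region"]); print(n,dd["conf"],xs.min(),xs.max(),ys.min(),ys.max())
```

```text
top [0.5445 0.1971 0.022 ] scene [0.547  0.2002 0.022 ]
wrist [0.5455 0.199  0.022 ]
far mid [0.4649 0.2799 0.022 ] len 0.11398212167351686 dir 134.85686685101214 pred cross [0.5453 0.1991 0.022 ] width 0.05341579253159981
45.083895691432325 [ 0.  0. -1.]
clock 11.0 pos [0.5486 0.1975 0.2517] force [-0.6414  0.7318 -1.5744] width 0.29114648863340237 grip 24.235771894454956 joints [-0.8681  0.377   0.6016  1.6787 -0.2296  1.1572  0.5805]
go cm [ 0.3274 -0.11    3.4732] turn [ 0.     -0.      0.0015]
wrist 0.95 235 307 190 377
wrist 0.8 7 101 243 349
scene 0.92 213 239 182 244
scene 0.6 176 202 85 142
```

Emit:
{"api": "carry_out", "payload": {"claw": [1, 1, 1, 1, 1, 1, 1, 1], "delta_pos": [[0.15, -0.05, 0.5], [0.15, -0.05, 1], [0, 0, 1], [0, 0, 0.7], [0, 0, 0.3], [0, 0, 0], [0, 0, 0], [0, 0, 0]], "angular": [[0, 0, 0], [0, 0, 0], [0, 0, 0], [0, 0, 0], [0, 0, 0], [0, 0, 0], [0, 0, 0], [0, 0, 0]]}}

```text
clock: 11.9
position: [0.5461, 0.199, 0.2171]
ee_rot: [1.2, 2.903, 0.001]
force: [0.6, 0.6, -1.4]
width: 0.291
gripper_force: 24.2
```

Run:
```python
from h import *
np.set_printoptions(precision=4,suppress=True)
togo([.5453,.1989,.2162],45)
s=arm.get_image("scene"); w=arm.get_image("wrist")
for n,p in (("scene",s),("wrist",w)):
  for l,z in [("meter_lens",.122),("meter_contact",.1105)]:
    for d in arm.place_of(l,p): u=px(d["centre"]); print(n,l,d["conf"],u,ray(p,u,z),"expect",proj(p,[.5453,.1989,z]))
f=cv2.cvtColor(s["frame"],4)[80:220,140:280]
g=cv2.cvtColor(w["frame"],4)[60:390,170:370]
cv2.imwrite("pics/hov.png",np.hstack([cv2.resize(f,(500,500),interpolation=2),cv2.resize(g,(300,495))[:495] if 0 else cv2.resize(g,(300,500))]))
```

```text
clock 11.9 pos [0.5461 0.199  0.2171] force [ 0.56    0.6471 -1.4275] width 0.29115266128436085 grip 24.235820174217224 joints [-0.8618  0.4037  0.5886  1.7318 -0.2499  1.0809  0.5949]
go cm [ 0.049  -0.0597  0.0909] turn [0.0007 0.0002 0.0015]
scene meter_lens 0.86 [193.816 149.604] [0.5503 0.2025 0.122 ] expect [193.0679 150.6711]
scene meter_lens 0.66 [293.776 254.688] [ 0.4309 -0.2541  0.122 ] expect [193.0679 150.6711]
scene meter_lens 0.57 [229.712 240.786] [ 0.3754 -0.1458  0.122 ] expect [193.0679 150.6711]
scene meter_contact 0.52 [195.216 155.82 ] [0.5449 0.191  0.1105] expect [193.4907 154.7307]
scene meter_contact 0.39 [227.416 241.206] [ 0.3804 -0.1324  0.1105] expect [193.4907 154.7307]
wrist meter_lens 0.87 [ 77.392 275.184] [0.4685 0.0545 0.122 ] expect [272.0903 218.7024]
wrist meter_contact 0.36 [273.224 152.712] [0.5117 0.2337 0.1105] expect [272.0849 214.1641]
```

View pics/hov.png

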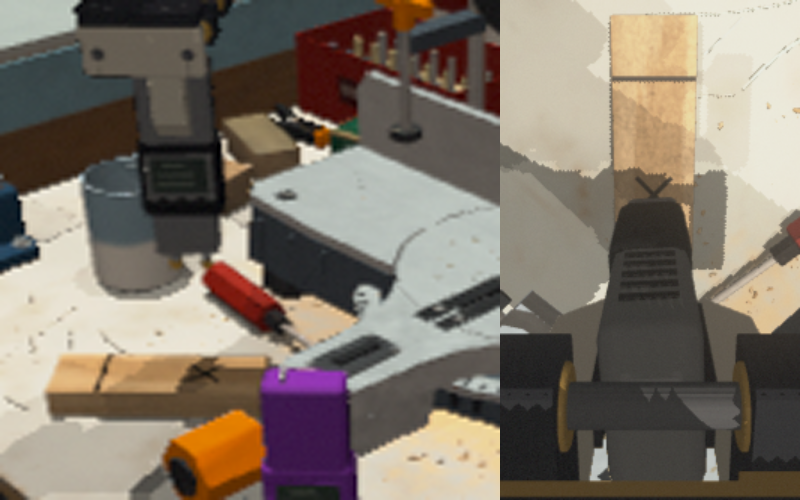

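The meter is upright above the cross, which sits at (205,373) in the left crop. Expected and observed lens pixels agree within about 1 px. Hold for 2.5 s.

Emit:
{"api": "carry_out", "payload": {"claw": [1, 1, 1, 1, 1, 1, 1, 1, 1, 1, 1, 1, 1, 1, 1, 1, 1, 1, 1, 1], "delta_pos": [[0, 0, 0], [0, 0, 0], [0, 0, 0], [0, 0, 0], [0, 0, 0], [0, 0, 0], [0, 0, 0], [0, 0, 0], [0, 0, 0], [0, 0, 0], [0, 0, 0], [0, 0, 0], [0, 0, 0], [0, 0, 0], [0, 0, 0], [0, 0, 0], [0, 0, 0], [0, 0, 0], [0, 0, 0], [0, 0, 0]], "angular": [[0, 0, 0], [0, 0, 0], [0, 0, 0], [0, 0, 0], [0, 0, 0], [0, 0, 0], [0, 0, 0], [0, 0, 0], [0, 0, 0], [0, 0, 0], [0, 0, 0], [0, 0, 0], [0, 0, 0], [0, 0, 0], [0, 0, 0], [0, 0, 0], [0, 0, 0], [0, 0, 0], [0, 0, 0], [0, 0, 0]]}}

```text
clock: 14.2
position: [0.5458, 0.1989, 0.2167]
ee_rot: [-1.2, -2.903, -0.0]
force: [0.0, 0.8, -2.4]
width: 0.283
gripper_force: 24.2
```

Emit:
{"api": "carry_out", "payload": {"claw": [1, 1, 1, 1, 1, 1, 1], "delta_pos": [[0, 0, 0], [0, 0, 0], [0, 0, 0], [0, 0, 0], [0, 0, 0], [0, 0, 0], [0, 0, 0]], "angular": [[0, 0, 0], [0, 0, 0], [0, 0, 0], [0, 0, 0], [0, 0, 0], [0, 0, 0], [0, 0, 0]]}}

```text
clock: 14.9
position: [0.5458, 0.1989, 0.2167]
ee_rot: [1.2, 2.903, 0.0]
force: [0.6, -0.7, -1.9]
width: 0.289
gripper_force: 24.2
```

Run:
```python
from h import *
np.set_printoptions(precision=4,suppress=True)
togo([.5453,.1989,.1317],45)
```

```text
clock 14.9 pos [0.5458 0.1989 0.2167] force [ 0.581  -0.7231 -1.9096] width 0.28870099351648 grip 24.235902428627014 joints [-0.8618  0.404   0.5884  1.7324 -0.2499  1.0807  0.5949]
go cm [ 0.0324 -0.0355  8.5037] turn [0.     0.     0.0016]
```

Emit:
{"api": "carry_out", "payload": {"claw": [1, 1, 1, 1, 1, 1, 1, 1, 1, 1], "delta_pos": [[0.03, -0.03, 1], [0, 0, 2], [0, 0, 2], [0, 0, 1.5], [0, 0, 1], [0, 0, 0.6], [0, 0, 0.3], [0, 0, 0], [0, 0, 0], [0, 0, 0]], "angular": [[0, 0, 0], [0, 0, 0], [0, 0, 0], [0, 0, 0], [0, 0, 0], [0, 0, 0], [0, 0, 0], [0, 0, 0], [0, 0, 0], [0, 0, 0]]}}

```text
clock: 15.9
position: [0.5457, 0.1991, 0.1333]
ee_rot: [1.2, 2.903, 0.001]
force: [0.2, 0.3, -1.4]
width: 0.289
gripper_force: 24.2
```

Emit:
{"api": "carry_out", "payload": {"claw": [1, 1, 1, 1, 1, 1, 1, 1], "delta_pos": [[0, 0, 0.1], [0, 0, 0.1], [0, 0, 0.1], [0, 0, 0.1], [0, 0, 0.1], [0, 0, 0.1], [0, 0, 0], [0, 0, 0]], "angular": [[0, 0, 0], [0, 0, 0], [0, 0, 0], [0, 0, 0], [0, 0, 0], [0, 0, 0], [0, 0, 0], [0, 0, 0]]}}

```text
clock: 16.7
position: [0.5454, 0.1989, 0.1268]
ee_rot: [-1.2, -2.903, -0.0]
force: [-1.2, -0.5, 0.1]
width: 0.29
gripper_force: 24.2
```

Run:
```python
from h import *
np.set_printoptions(precision=4,suppress=True)
F=[]
for i in range(4): arm.get_image("wrist"); F.append(arm.observe()["force"])
print(np.array(F))
togo([.5453,.1989,.1237],45)
```

```text
[[ 0.3666  0.1329  0.3058]
 [-0.4439 -0.2317 -0.3397]
 [-0.0376 -0.6299 -0.2402]
 [-0.3052  0.0724 -0.1323]]
clock 16.9 pos [0.5454 0.1989 0.1268] force [-0.3052  0.0724 -0.1323] width 0.28674021069892086 grip 24.232547879219055 joints [-0.82    0.5014  0.5394  1.8342 -0.3224  0.8937  0.6567]
go cm [ 0.0014 -0.0071  0.3112] turn [ 0.0001 -0.      0.0015]
```

Emit:
{"api": "carry_out", "payload": {"claw": [1, 1, 1, 1, 1, 1, 1, 1, 1, 1], "delta_pos": [[0, 0, 0.05], [0, 0, 0.05], [0, 0, 0.05], [0, 0, 0.05], [0, 0, 0.05], [0, 0, 0.05], [0, 0, 0], [0, 0, 0], [0, 0, 0], [0, 0, 0]], "angular": [[0, 0, 0], [0, 0, 0], [0, 0, 0], [0, 0, 0], [0, 0, 0], [0, 0, 0], [0, 0, 0], [0, 0, 0], [0, 0, 0], [0, 0, 0]]}}

```text
clock: 17.9
position: [0.5454, 0.1989, 0.1238]
ee_rot: [1.2, 2.903, 0.0]
force: [-1.8, -0.2, 4.1]
width: 0.286
gripper_force: 24.2
```

Run:
```python
from h import *
np.set_printoptions(precision=4,suppress=True)
F=[]
for i in range(6): p=arm.get_image("wrist" if i%2 else "scene"); F.append(arm.observe()["force"]); save(p,"end%d"%(i%2))
print(np.mean(F,0),arm.observe()["ft_torque"])
togo([.5453,.1989,.1237],45)
f=cv2.imread("pics/end0.png")[100:240,130:270]; g=cv2.imread("pics/end1.png")[60:390,170:370]
cv2.imwrite("pics/end.png",np.hstack([cv2.resize(f,(500,500),interpolation=2),cv2.resize(g,(300,500))]))
```

```text
[-1.423   0.0081  4.3435] [-0.111   0.3434  0.0208]
clock 18.2 pos [0.5454 0.1989 0.1238] force [-1.2688  0.3578  3.4171] width 0.2865371082401636 grip 24.240882396697998 joints [-0.8182  0.5052  0.5373  1.8369 -0.3251  0.8874  0.6589]
go cm [ 0.008  -0.0126  0.0086] turn [0.0002 0.0001 0.0015]
```

View pics/end.png

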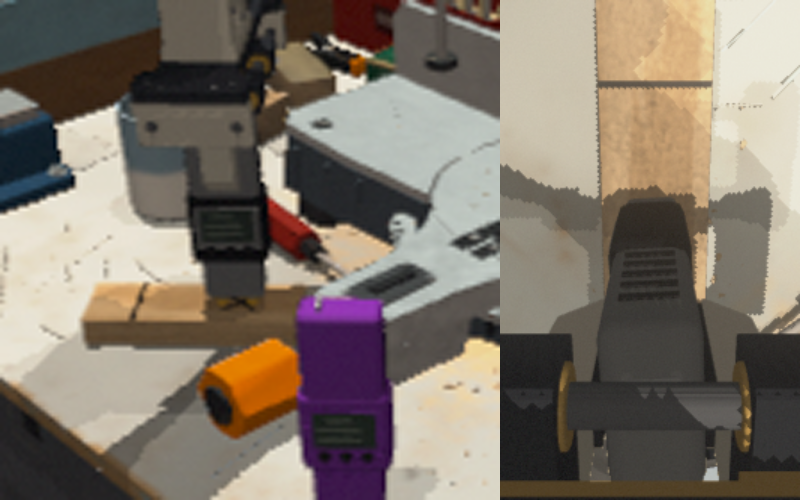

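The meter stands upright on the cross, with its contacts on the board either side of it at (235,300). The wrist force rose by about 6 N, which means about 4 mm of contact travel. Handing in.

```bash
python3 -c "
from cell import arm
print(arm.sign_off())"
```

```text
the job is handed in; nothing more can be done
None
```

The job is handed in at about 18 s: the lens held still about 10 cm above the cross for over 2 s, then the meter was set upright on the cross, contacts along the grain and about 4 mm in (about 6 N), still held there; the hand-in returned no verdict.

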